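Open the ratchet jar clamp and set the honey jar in it

ROBOT

A 6-joint arm with a two-finger parallel gripper is mounted at the origin on a cart in front of the work surface, level with it; the furniture and walls round the work are solid. World frame = base frame: x ahead of the robot, y to its left, z up, the work surface at z = 0. Lengths are in mm, angles in rad, forces in N, time in s.
With the tool pointing down it reaches from about 400 to 925 mm from the base axis. Payload 3.4 kg.
Tool frame: the origin (TCP) lies midway between the tips of the shut fingers; the grasp point (between the pads) lies manip.grasp_offset behind it (manip.grasp_offset is the distance from the TCP to the grasp point, in mm); z points along the fingers, y is the line along which they close (so a half turn about z gives the same grasp; the last joint's range is limited). The gripper opens to 85 mm and grips with 20 to 120 N. Pads are 22 mm wide; open, the fingers measure 114 mm over their backs; the gripper's body (76 mm by 85 mm) begins 54 mm behind the grasp point. The pads swing forward as they close: fully open they stand 13 mm farther back than shut.
Start: joints at [1.238, 0.307, 1.506, -0, 1.328, -0.073], TCP at [147.178, 555.851, 231.305] pointing down, gripper open.
Joint ranges: [-3.12, 3.12], [-1.05, 2.28], [0.14, 2.33], [-1.42, 4.57], [0.1, 2.73], [-2.68, 2.68]. Speed limits (rad/s): [2.57, 2.57, 3.14, 3.14, 3.14, 3.14].

INTERFACE

Orientations are given as a unit quaternion [w, x, y, z].
In Python, from workcell import manip, imaging gives the robot as it stands. The module is installed in compiled form; this text tells all that it offers.
- The arm moves only by the shell command python3 -m crank 'ROWS' [FORCE]. ROWS is JSON, a list of rows, each an object of numbers: "tx", "ty", "tz": the shift along the tool's x, y, z in units of 50 mm (1.0 is 50 mm); "roll": the turn about the tool's z in units of 10 degrees (1.0 is 10 degrees); "jaw": the opening, from 0 (shut) to 1 (fully open). In form: [{"tx": .., "ty": .., "tz": .., "roll": .., "jaw": ..}, ...]. A call has exactly 5 rows; each row shifts and turns the commanded pose from where the row before left it, along the tool's axes as they then stand; what a row does not reach is not made up. A row lasts 1/8 s, in which the tool goes at most 62.5 mm and 10.7 degrees, less where a joint would pass 70% of its speed; a pose out of reach is approached as far as the arm can. A call is refused whole if a number of a shift passes 1 or a number of a turn 1, either way. A call with a gripper value outside its range is refused whole. The fingers move at their own pace and stop on an object; FORCE is the grip in N (left out, the last holds). Time passes only in rows, so rows that do not move let the fingers close, or fill a call up. It gives the time, the measured TCP pose, the force, the opening and the grip force at its end, in the units of the state.
- manip.get_state(): the state, without advancing time (a new reading comes with each control period).
- imaging.get_image(name): name is "scene" or "top" or "wrist"; returns a dict with "frame" (384x512x3 uint8, red, green, blue), "vfov" (degrees; the focal length in pixels is half the picture's height over the tangent of half this angle, whatever the lens; pixels are square), "cx", "cy" (the principal point, pixels), "dist_coeffs" ([k1, k2, p1, p2, k3] as OpenCV has them; the pictures are not rectified), "world_from_camera" (4x4, takes a point from camera to world coordinates); the wrist camera has in their place "T_tool_cam" (4x4, takes a point from camera to tool coordinates, whose origin is the TCP and whose axes are the flange's). Camera axes: x right, y up, looking along -z (the intrinsics and any distortion apply to the point x, -y, -z); pixel columns grow to the right and rows downward; lengths in mm; the calibration is good to about 2 mm. A picture is of the moment at which its call begins: read the wrist's pose just before it. There is no depth.
- manip.job_done(): hands the job in; it is judged then, once.
The state is a dict: "t": time; "q": joint angles; "dq": joint speeds; "effort": joint torques, N m; "tcp_pos": TCP position; "ee_rot": TCP orientation; "wrist_force": force on the tool from outside, world axes, zero at the start; "wrist_torque": the same for the moment, N m; "opening": opening from 0.0 (shut) to 1.0 (fully open); "grip_force": force on a finger pad.
Only numpy, scipy, OpenCV 4.12 (cv2) and the standard library are available. Lean on these libraries where they do the work, as an engineer would, in place of code of your own. Each camera call takes 0.05 s, during which the arm holds its last target. There are 200 camera calls.

TASK

Set the honey jar that stands beside the one-handed jar clamp in that clamp, pushing with the fingertips only: press the release button on the sliding jaw and, keeping it pressed, push that jaw all the way back along its bar to the stop. Then gently push the standing jar in between the jaws until it meets the bar, and push the sliding jaw forward (it clicks along without the release) until the jar is held snugly between both jaws. Do not lift, tip or squeeze the jar with the gripper, and leave the other things where they are.

Things in the scene. Friction and masses are not known exactly. Their poses are not given: they have to be found in the camera images.
- jar_clamp: Clamp's fixed frame, stuck to the worktop. Origin on the worktop under the bar; +y runs along the bar to the fixed jaw, -x is the open side, z up. Steel bar: x -5 to 5 mm, height 21 to 42 mm, ratchet teeth every 6 mm below. Fixed jaw at +y: pad face in the plane y = 90 mm. Both jaws reach out to x = -55 mm, 70 mm high. End block y -114 to -144 mm, 42 mm high. Foot discs 54 mm wide, 8 mm high.
- clamp_jaw (a joint): Slide of the grey sliding jaw, m: 0 to 0.100, grows as it goes back (to the clamp's -y); 0.100 is the back stop. Gap between the pad faces = 0.020 + this value. Its ratchet blocks growth unless the release is held down (then 1 to 3 N move it); to smaller values it clicks along with 4 to 6 N (8 to 14 N as it takes the jar along), every 6 mm, so when let go it can fall back by up to 6 mm.
- clamp_release (a joint): Travel of the release button, m: 0 up, 0.007 fully down. Sprung: 2 N to start, 4.5 N fully down. Beyond 0.0045 the pawl is clear of the teeth; it catches again as soon as the button comes up. It bobs by up to 4.5 mm by itself as the jaw clicks forward.
- release_top (a point): Centre of the top of the black release button when up, 65 mm over the worktop; travels with the sliding jaw. Button 26 mm across the bar, 30 mm along it; the jaw's deck round it is 9 mm lower. The upright push plate begins 25 mm from here to the clamp's -y and stands 17 mm over the button: a fingertip on the button can push against it.
- push_face (a point): Middle of the outer (-y) face of the sliding jaw's push plate, 66 mm over the worktop, looking to the clamp's -y; the plate is 46 mm wide and 10 mm thick and its top is 82 mm high. Push here, over the 42 mm high end block, to move the jaw forward.
- jaw_pad (a point): Middle of the sliding jaw's pad face, 40 mm over the worktop.
- fixed_pad (a point): Middle of the fixed jaw's pad face, 40 mm over the worktop.
- seat (a point): Where the jar's axis meets the worktop when a flat of the jar touches the bar midway between the jaws of the fully opened clamp (clamp frame x -40 mm, y +30 mm). With a corner to the bar the axis stays up to 7 mm farther out.
- honey_jar: Honey jar with a pale round lid, 110 mm high, about 0.45 kg. Its body is square with well-rounded corners: 69 mm across the flats, which are square to its x and y axes, 82 mm across the corners. Origin at the centre of its underside, z up. It stands on the worktop before the clamp's open side, turned any way; it may be clamped by its flats or its corners.
- salt_shaker: Salt shaker, 44 mm across, 90 mm high, standing behind the bar near its end block; leave it. Origin at the centre of its underside.
- spoon: Spoon, 188 mm, lying left of the jar; leave it. Origin at its middle.
- capsule_d: Coffee capsule, 38 mm across, 28 mm high, standing behind the bar; leave it. Origin at the centre of its underside.
- orange: Orange, 82 mm, at the right; leave it. Origin under its middle.
- spice_jar_a: Spice jar, 41 mm across, 105 mm high, behind the clamp, to the right; leave it. Origin at the centre of its underside.
Not all that is in view belongs to the job. Leave any black or turquoise look-alike of the honey_jar alone.

How it is judged:
By the outcome, as a careful person would: the job done as asked, in the order asked, and still so for the second after the job is handed in, with the robot touching nothing.
It also fails if it takes over 58 s, if anything falls off the work surface, if the arm or the gripper's body presses on something with over 40 N, if the wrist force passes 120 N, or if a joint passes its speed limit or range.

## Working session

There is one attempt and no reset: what is moved stays moved. The work goes in short steps, Python scripts to look and compute and a shell command to move; the robot and the scene stay as the last step left them, time stands still between calls to the robot, and variables do not carry over. Pictures are saved under pics/ and viewed, at most 10 in all, crops included, and the job is handed in when it is done.

```bash
mkdir -p pics
cat > h.py <<'E'
import numpy as np, cv2
from workcell import manip, imaging
from scipy.spatial.transform import Rotation as R
def cam(im,st=None):
    h,w=im["frame"].shape[:2]; f=h/2/np.tan(np.radians(im["vfov"])/2)
    K=np.array([[f,0,im["cx"]],[0,f,im["cy"]],[0,0,1.]])
    if "world_from_camera" in im: T=np.array(im["world_from_camera"])
    else:
        W=np.eye(4); q=st["ee_rot"]; W[:3,:3]=R.from_quat([q[1],q[2],q[3],q[0]]).as_matrix(); W[:3,3]=st["tcp_pos"]
        T=W@np.array(im["T_tool_cam"])
    return K,np.array(im["dist_coeffs"],float),T
def ray(c,uv):
    K,d,T=c
    p=cv2.undistortPoints(np.array(uv,float).reshape(-1,1,2),K,d).reshape(-1,2)
    D=np.c_[p[:,0],-p[:,1],-np.ones(len(p))]@T[:3,:3].T
    return T[:3,3],D
def onz(c,uv,z):
    o,D=ray(c,uv); return o+D*((z-o[2])/D[:,2])[:,None]
def proj(c,P):
    K,d,T=c; p=(np.atleast_2d(P)-T[:3,3])@T[:3,:3]; p=p*[1,-1,-1]
    return cv2.projectPoints(p,np.zeros(3),np.zeros(3),K,d)[0].reshape(-1,2)
def snap(n,fn):
    st=manip.get_state(); im=imaging.get_image(n); cv2.imwrite(f"pics/{fn}.png",im["frame"][:,:,::-1]); 
    import pickle; pickle.dump((im,st),open(f"pics/{fn}.pkl","wb")); return im,st
def load(fn):
    import pickle; im,st=pickle.load(open(f"pics/{fn}.pkl","rb")); return im["frame"],cam(im,st)
E
python3 - <<'E'
from h import *
for n in("scene","top"):
    im,st=snap(n,n+"0"); print(n,im["vfov"],np.array(im["world_from_camera"]).round(2).tolist())
a=cv2.imread("pics/scene0.png");b=cv2.imread("pics/top0.png")
print(st["ee_rot"],st["wrist_force"],manip.grasp_offset,imaging.get_image("wrist")["T_tool_cam"])
E
```

```text
scene 45.14846272456189 [[0.9, 0.29, -0.31, 142.86], [-0.43, 0.63, -0.65, -489.19], [0.01, 0.72, 0.69, 816.19], [0.0, 0.0, 0.0, 1.0]]
top 55.781712529881446 [[0.01, 0.99, -0.12, 382.99], [-1.0, 0.0, -0.03, 184.36], [-0.03, 0.12, 0.99, 957.73], [0.0, 0.0, 0.0, 1.0]]
[-2.04257643e-04  1.29046815e-01  9.91637951e-01 -1.02534870e-03] [ 0.44117569 -0.82207173 -0.30600569] 18.700000000000003 [[ 8.16475905e-04  9.50985739e-01  3.09233661e-01  7.97562391e+01]
 [ 9.99999643e-01 -7.08756869e-04 -4.60680565e-04 -2.33722833e+00]
 [-2.18929167e-04  3.09233926e-01 -9.50985978e-01 -1.43373242e+02]
 [ 0.00000000e+00  0.00000000e+00  0.00000000e+00  1.00000000e+00]]
```

View pics/scene0.png

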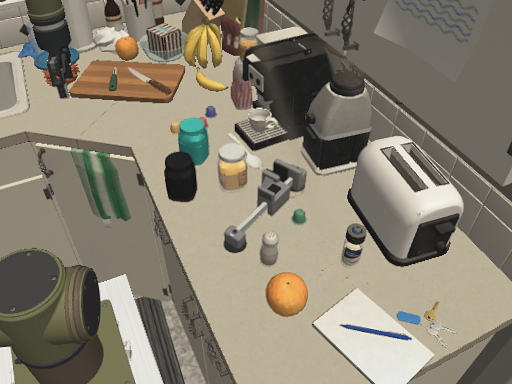

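View pics/top0.png

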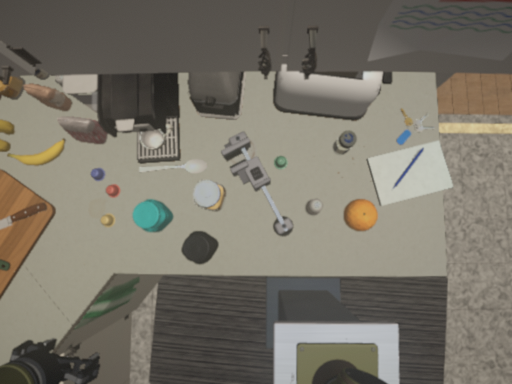

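The honey jar, with an amber body and pale lid, is at scene (233,165) and top (208,194). Two things could be taken for it: the black jar at scene (181,177), top (199,247), and the turquoise jar at scene (193,142), top (150,215). I choose the amber one and check it in a close crop alongside the clamp, whose end block is at top (283,226) and fixed jaw at top (236,146).

Run:
```python
import cv2,numpy as np
b=cv2.imread("pics/top0.png")[120:260,140:330]
a=cv2.imread("pics/scene0.png")[130:270,150:320]
b=cv2.resize(b,None,fx=4,fy=4,interpolation=2); cv2.imwrite("pics/c1.png",b)
a=cv2.resize(a,None,fx=4,fy=4,interpolation=2); cv2.imwrite("pics/c2.png",a)
```

```text
(no output)
```

View pics/c1.png

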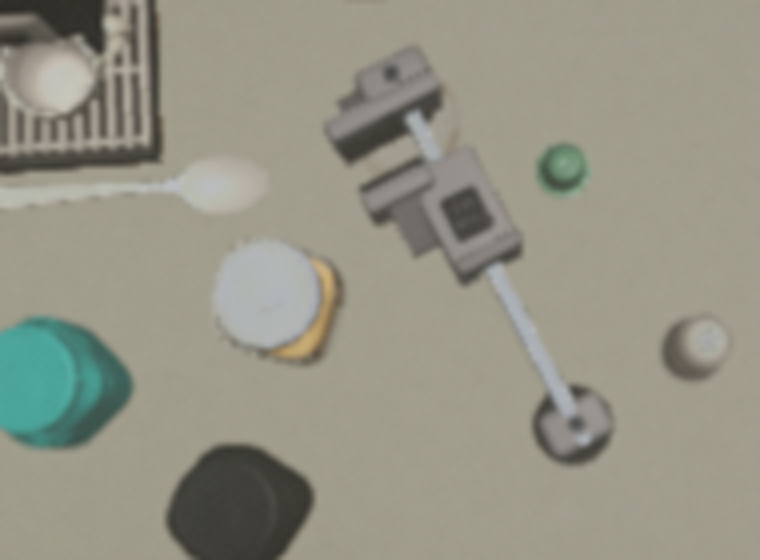

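View pics/c2.png

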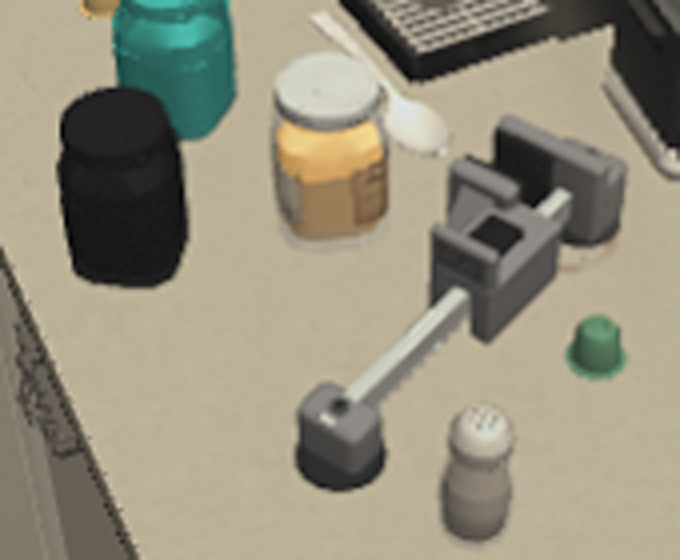

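The crops confirm the amber jar: in c1 its lid is centred at (268,293). The button is at c1 (467,212), the bar centreline runs from (497,268) to (570,408), the end block is at (573,424), and the spoon bowl is at (235,185). The jaw is part-way along, with its open side facing the jar.

Run:
```python
from h import *
f,c=load("top0"); fs,cs=load("scene0")
t=lambda *p:[((x+.5)/4-.5+140,(y+.5)/4-.5+120) for x,y in p]
s=lambda *p:[((x+.5)/4-.5+150,(y+.5)/4-.5+130) for x,y in p]
def show(n,v): print(n,np.round(v,1).tolist())
bar=onz(c,t((495,266),(569,405),(425,137)),42)[:,:2]; show("bar",bar)
show("end",onz(c,t((575,422)),42))
b=onz(c,t((467,212)),65); show("button",b)
show("button scene",onz(cs,s((497,235)),65))
d=bar[2]-bar[1]; d/=np.linalg.norm(d); print("yaw of bar dir",np.degrees(np.arctan2(d[1],d[0])), "perp button",np.cross(d,b[0,:2]-bar[1]))
ym=d; xm=np.array([d[1],-d[0]])  # clamp x: y rotated -90
show("lid",onz(c,t((268,293)),110)); show("lid scene",onz(cs,s((330,88)),110))
show("fixedpad outer corner",onz(c,t((350,160),(442,100)),70))
show("slidingjaw pad edge",onz(c,t((362,187),(428,157)),70))
show("plate back top",onz(c,t((466,283),(521,243)),82))
show("saltshaker",onz(c,t((710,335)),90)); show("capsule",onz(c,t((563,165)),28))
show("spoon end",onz(c,t((268,182),(160,190)),5))
# lid by mask
hsv=cv2.cvtColor(f[:,:,::-1].copy(),cv2.COLOR_BGR2HSV)
```

```text
bar [[498.3, 187.9], [410.5, 141.2], [581.9, 233.3]]
end [[399.9, 137.5, 42.0]]
button [[529.3, 205.4, 65.0]]
button scene [[527.7, 203.4, 65.0]]
yaw of bar dir 28.23219354220358 perp button 0.36034085727306575
lid [[473.3, 321.7, 110.0]]
lid scene [[471.1, 319.2, 110.0]]
fixedpad outer corner [[561.3, 278.5, 70.0], [599.5, 221.3, 70.0]]
slidingjaw pad edge [[544.1, 270.8, 70.0], [563.1, 229.8, 70.0]]
plate back top [[482.8, 205.4, 82.0], [507.4, 172.0, 82.0]]
saltshaker [[451.1, 59.2, 90.0]]
capsule [[566.4, 144.0, 28.0]]
spoon end [[559.3, 340.4, 5.0], [553.9, 413.5, 5.0]]<stdin>:10: DeprecationWarning: Arrays of 2-dimensional vectors are deprecated. Use arrays of 3-dimensional vectors instead. (deprecated in NumPy 2.0)
```

```bash
python3 -m crank '[{"tx":-0.92,"ty":-0.48,"tz":0,"roll":0,"jaw":0},{"tx":-0.92,"ty":-0.48,"tz":0,"roll":0,"jaw":0},{"tx":-0.92,"ty":-0.48,"tz":0,"roll":0,"jaw":0},{"tx":-0.92,"ty":-0.48,"tz":0,"roll":0,"jaw":0},{"tx":-0.92,"ty":-0.48,"tz":0,"roll":0,"jaw":0}]'
python3 -m crank '[{"tx":-0.92,"ty":-0.48,"tz":0,"roll":0,"jaw":0},{"tx":-0.92,"ty":-0.48,"tz":0,"roll":0,"jaw":0},{"tx":-0.92,"ty":-0.48,"tz":0,"roll":0,"jaw":0},{"tx":-0.92,"ty":-0.48,"tz":0,"roll":0,"jaw":0},{"tx":-0.92,"ty":-0.48,"tz":0,"roll":0,"jaw":0}]'
python3 -m crank '[{"tx":0,"ty":0,"tz":0,"roll":0.94,"jaw":0},{"tx":0,"ty":0,"tz":0,"roll":0.94,"jaw":0},{"tx":0,"ty":0,"tz":0,"roll":0.94,"jaw":0},{"tx":0,"ty":0,"tz":0,"roll":0.94,"jaw":0},{"tx":0,"ty":0,"tz":0,"roll":0.94,"jaw":0}]'
python3 - <<'E'
from h import *
snap("wrist","w1")
f,c=load("w1"); cv2.imwrite("pics/w1b.png",cv2.resize(f[:,:,::-1],(800,600)))
E
```

```text
t: 0.78
tcp_pos: [339.7, 379.7, 231.1]
ee_rot: [-0.0, 0.129, 0.992, -0.0]
wrist_force: [0.6, 0.1, 0.1]
opening: 0.001
grip_force: 0.0
t: 1.4
tcp_pos: [531.4, 204.8, 231.1]
ee_rot: [-0.0, 0.129, 0.992, -0.0]
wrist_force: [1.2, 0.5, 0.2]
opening: -0.006
grip_force: 0.0
t: 2.02
tcp_pos: [530.2, 206.0, 230.9]
ee_rot: [-0.0, 0.516, 0.857, -0.0]
wrist_force: [0.3, -0.8, -0.0]
opening: -0.0
grip_force: 0.0
```

View pics/w1b.png

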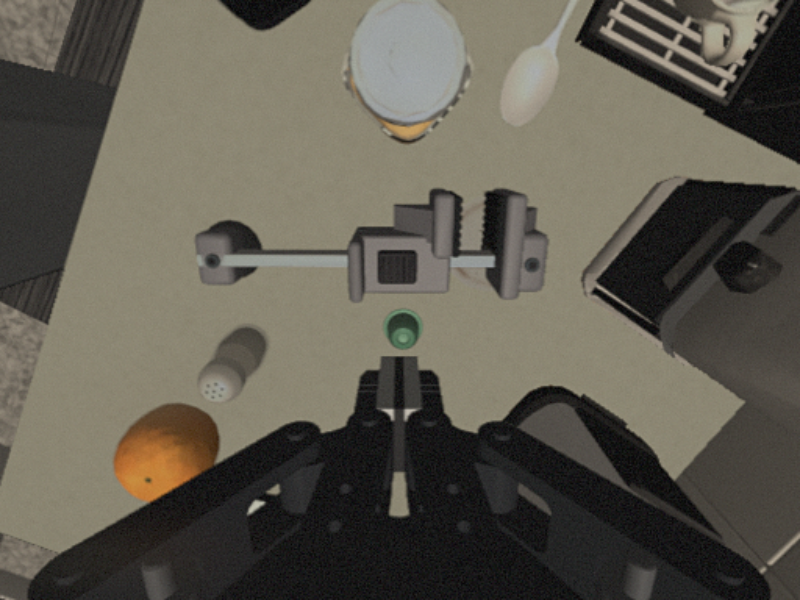

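The view is clear. The bar runs level in the picture, with the end block at (215,258), the button at (397,267), the sliding pad edge at (460,222) and the fixed pad edge at (487,222). The jar's lid is at (409,60), with a corner pointing at the bar.

Run:
```python
from h import *
f,c=load("w1"); import pickle
st=pickle.load(open("pics/w1.pkl","rb"))[1]; q=st["ee_rot"]
Rt=R.from_quat([q[1],q[2],q[3],q[0]]).as_matrix(); p=np.array(st["tcp_pos"])
print(Rt.round(3).tolist())
def m(n,z,*pts):
    P=onz(c,[((x+.5)*.64-.5,(y+.5)*.64-.5) for x,y in pts],z)
    for w,t in zip(P,(P-p)@Rt): print(n,"world",w.round(1),"tool",t.round(1))
m("bar",42,(262,259),(345,261),(455,262),(490,262))
m("button",65,(397,267),(378,267),(417,267))
m("plate top back",82,(350,265)); 
m("slpad",70,(456,200),(458,240)); m("fixpad",70,(491,200),(493,240))
m("endblock",42,(198,258),(236,260))
m("lid",110,(409,60)); m("spoon",5,(512,125)); m("jarcorner",15,(407,140))
m("shaker",90,(220,383))
fs,cs=load("scene0");ft,ct=load("top0")
for n,uv in(("black",(199,245)),("turq",(147,212))): print(n,onz(ct,[uv],105).round(0))
```

```text
[[-0.467, 0.884, -0.001], [0.884, 0.467, -0.0], [0.0, -0.001, -1.0]]
bar world [431.6 153.8  42. ] tool [-1.000e-01 -1.114e+02  1.890e+02]
bar world [491.  183.5  42. ] tool [ -1.7 -44.9 188.9]
bar world [569.5 224.1  42. ] tool [ -2.4  43.5 188.8]
bar world [594.4 237.3  42. ] tool [ -2.4  71.6 188.8]
button world [527.6 203.8  65. ] tool [ -0.7  -3.1 165.9]
button world [515.  197.2  65. ] tool [ -0.7 -17.3 165.9]
button world [540.9 210.9  65. ] tool [ -0.7  12.  165.9]
plate top back world [495.6 193.4  82. ] tool [  5.  -36.3 148.9]
slpad world [541.1 267.3  70. ] tool [ 49.1  38.5 160.9]
slpad world [556.7 243.5  70. ] tool [ 20.7  41.1 160.9]
fixpad world [562.8 278.8  70. ] tool [ 49.1  63.1 160.8]
fixpad world [579.1 255.3  70. ] tool [ 20.7  66.5 160.8]
endblock world [386.  130.6  42. ] tool [   0.7 -162.5  189. ]
endblock world [413.5 143.3  42. ] tool [  -0.9 -132.3  189. ]
lid world [473.2 321.6 110. ] tool [128.9   3.8 120.9]
spoon world [561.5 338.4   5. ] tool [102.4  89.8 225.8]
jarcorner world [491.8 288.2  15. ] tool [ 90.6   4.8 215.9]
shaker world [448.8  67.1  90. ] tool [ -84.7 -136.7  141. ]
black [[351. 338. 105.]]
turq [[427. 465. 105.]]
```

```bash
python3 -m crank '[{"tx":-0.02,"ty":-0.06,"tz":0.64,"roll":0,"jaw":0},{"tx":0,"ty":0,"tz":0.64,"roll":0,"jaw":0},{"tx":0,"ty":0,"tz":0.64,"roll":0,"jaw":0},{"tx":0,"ty":0,"tz":0.64,"roll":0,"jaw":0},{"tx":0,"ty":0,"tz":0.6,"roll":0,"jaw":0}]'
python3 -m crank '[{"tx":0,"ty":0,"tz":0.06,"roll":0,"jaw":0},{"tx":0,"ty":0,"tz":0.06,"roll":0,"jaw":0},{"tx":0,"ty":0,"tz":0.06,"roll":0,"jaw":0},{"tx":0,"ty":0,"tz":0.04,"roll":0,"jaw":0},{"tx":0,"ty":0,"tz":0,"roll":0,"jaw":0}]'
python3 - <<'E'
from h import *
snap("wrist","w2"); s=manip.get_state(); print(s["tcp_pos"],s["wrist_force"])
E
```

```text
t: 2.7
tcp_pos: [528.0, 203.8, 72.1]
ee_rot: [-0.0, 0.513, 0.859, -0.0]
wrist_force: [-0.3, -0.1, 0.1]
opening: 0.001
grip_force: 0.0
t: 3.32
tcp_pos: [529.2, 204.1, 63.2]
ee_rot: [0.001, 0.514, 0.858, 0.001]
wrist_force: [1.0, -1.0, 3.2]
opening: -0.002
grip_force: 1.2
[529.18808108 204.11091474  63.1767602 ] [0.27067069 0.63711035 3.0006835 ]
```

```bash
python3 -m crank '[{"tx":0,"ty":0,"tz":0.04,"roll":0,"jaw":0},{"tx":0,"ty":0,"tz":0.04,"roll":0,"jaw":0},{"tx":0,"ty":0,"tz":0.04,"roll":0,"jaw":0},{"tx":0,"ty":0,"tz":0.04,"roll":0,"jaw":0},{"tx":0,"ty":0,"tz":0,"roll":0,"jaw":0}]'
```

```text
t: 4.0
tcp_pos: [531.0, 205.0, 57.4]
ee_rot: [0.002, 0.514, 0.858, 0.003]
wrist_force: [-0.7, 0.6, 19.7]
opening: 0.002
grip_force: 10.2
```

```bash
python3 -m crank '[{"tx":0,"ty":-0.1,"tz":-0.02,"roll":0,"jaw":0},{"tx":0,"ty":-0.15,"tz":0,"roll":0,"jaw":0},{"tx":0,"ty":-0.2,"tz":0,"roll":0,"jaw":0},{"tx":0,"ty":-0.2,"tz":0,"roll":0,"jaw":0},{"tx":0,"ty":-0.2,"tz":0,"roll":0,"jaw":0}]'
```

```text
t: 4.62
tcp_pos: [493.4, 185.0, 57.5]
ee_rot: [0.002, 0.514, 0.858, 0.003]
wrist_force: [0.4, 1.3, 15.8]
opening: -0.0
grip_force: 7.9
```

```bash
python3 -m crank '[{"tx":0,"ty":-0.2,"tz":0,"roll":0,"jaw":0},{"tx":0,"ty":-0.2,"tz":0,"roll":0,"jaw":0},{"tx":0,"ty":-0.2,"tz":0,"roll":0,"jaw":0},{"tx":0,"ty":-0.15,"tz":0,"roll":0,"jaw":0},{"tx":0,"ty":-0.1,"tz":0,"roll":0,"jaw":0}]'
python3 -m crank '[{"tx":0,"ty":-0.06,"tz":0,"roll":0,"jaw":0},{"tx":0,"ty":-0.06,"tz":0,"roll":0,"jaw":0},{"tx":0,"ty":-0.06,"tz":0,"roll":0,"jaw":0},{"tx":0,"ty":0,"tz":0,"roll":0,"jaw":0},{"tx":0,"ty":0,"tz":0,"roll":0,"jaw":0}]'
```

```text
t: 5.25
tcp_pos: [455.6, 164.9, 57.4]
ee_rot: [0.002, 0.514, 0.858, 0.003]
wrist_force: [-0.3, 2.5, 18.8]
opening: 0.001
grip_force: 8.9
t: 5.88
tcp_pos: [447.4, 160.6, 57.4]
ee_rot: [0.001, 0.514, 0.858, 0.002]
wrist_force: [-1.9, 1.9, 20.2]
opening: -0.002
grip_force: 10.0
```

```bash
python3 -m crank '[{"tx":0,"ty":-0.07,"tz":0,"roll":0,"jaw":0},{"tx":0,"ty":-0.07,"tz":0,"roll":0,"jaw":0},{"tx":0,"ty":-0.07,"tz":0,"roll":0,"jaw":0},{"tx":0,"ty":-0.07,"tz":0,"roll":0,"jaw":0},{"tx":0,"ty":0,"tz":0,"roll":0,"jaw":0}]'
```

```text
t: 6.5
tcp_pos: [438.8, 154.7, 57.4]
ee_rot: [0.004, 0.514, 0.858, 0.004]
wrist_force: [5.3, 3.1, 12.1]
opening: -0.0
grip_force: 5.8
```

Run:
```python
from h import *
snap("wrist","w3");f,c=load("w3"); cv2.imwrite("pics/w3b.png",f[40:240,80:400,::-1].repeat(2,0).repeat(2,1))
```

```text
(no output)
```

View pics/w3b.png

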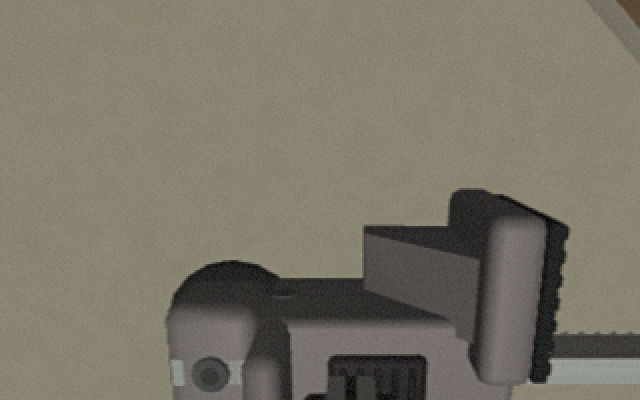

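The jaw is nearly at the end block: the plate is at (265,360) and the end block's bolt at (210,375). I push a little further to confirm the stop.

```bash
python3 -m crank '[{"tx":0,"ty":-0.08,"tz":0,"roll":0,"jaw":0},{"tx":0,"ty":-0.08,"tz":0,"roll":0,"jaw":0},{"tx":0,"ty":-0.05,"tz":0,"roll":0,"jaw":0},{"tx":0,"ty":0,"tz":0,"roll":0,"jaw":0},{"tx":0,"ty":0,"tz":0,"roll":0,"jaw":0}]'
```

```text
t: 7.18
tcp_pos: [436.0, 152.9, 57.7]
ee_rot: [0.007, 0.515, 0.857, 0.01]
wrist_force: [15.0, 13.4, -2.6]
opening: -0.001
grip_force: 11.7
```

Stop reached: 20 N along the bar with the button still down. I lift straight up and go behind the jar.

```bash
python3 -m crank '[{"tx":0,"ty":0,"tz":-0.2,"roll":0,"jaw":0},{"tx":0,"ty":0,"tz":-0.5,"roll":0,"jaw":0},{"tx":0,"ty":0,"tz":-0.7,"roll":0,"jaw":0},{"tx":0,"ty":0,"tz":-0.7,"roll":0,"jaw":0},{"tx":0,"ty":0,"tz":0,"roll":0,"jaw":0}]'
python3 -m crank '[{"tx":0.8,"ty":0.46,"tz":0,"roll":0,"jaw":0},{"tx":0.8,"ty":0.46,"tz":0,"roll":0,"jaw":0},{"tx":0.8,"ty":0.46,"tz":0,"roll":0,"jaw":0},{"tx":0.8,"ty":0.46,"tz":0,"roll":0,"jaw":0.45},{"tx":0.7,"ty":0.42,"tz":0,"roll":0,"jaw":0.45}]'
python3 - <<'E'
from h import *
s=manip.get_state();im,_=snap("top","t2"); f,c=load("t2"); p=s["tcp_pos"]; print(np.round(p,1),s["wrist_force"])
a=cv2.resize(f[120:260,140:330,::-1],None,fx=4,fy=4,interpolation=2); cv2.imwrite("pics/t2b.png",a)
E
```

```text
t: 7.8
tcp_pos: [425.0, 148.2, 162.1]
ee_rot: [0.001, 0.514, 0.858, 0.001]
wrist_force: [0.3, 0.5, 0.1]
opening: -0.0
grip_force: 0.0
t: 8.43
tcp_pos: [429.9, 373.9, 158.2]
ee_rot: [-0.001, 0.514, 0.858, -0.002]
wrist_force: [0.8, -0.6, 0.2]
opening: 0.417
grip_force: 0.0
[429.9 373.9 158.2] [ 0.76955948 -0.64003756  0.18292421]
```

View pics/t2b.png

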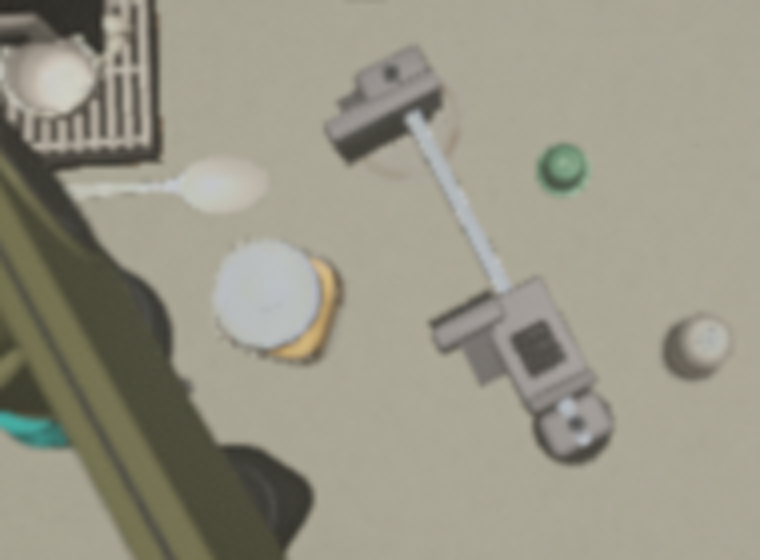

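The jaw is fully back against the end block (plate at (570,395)), and the jar is unmoved with its lid at (268,293). I shift 13 mm along and descend behind it.

```bash
python3 -m crank '[{"tx":0,"ty":0.26,"tz":0,"roll":0,"jaw":0.45},{"tx":0,"ty":0,"tz":0.4,"roll":0,"jaw":0.45},{"tx":0,"ty":0,"tz":0.6,"roll":0,"jaw":0.45},{"tx":0,"ty":0,"tz":0.6,"roll":0,"jaw":0.45},{"tx":0,"ty":0,"tz":0.6,"roll":0,"jaw":0.45}]'
python3 - <<'E'
from h import *
snap("wrist","w4");f,c=load("w4"); cv2.imwrite("pics/w4b.png",f[:,:,::-1])
E
```

```text
t: 9.1
tcp_pos: [442.8, 377.5, 48.5]
ee_rot: [-0.0, 0.514, 0.858, -0.001]
wrist_force: [-0.8, 0.6, -0.4]
opening: 0.451
grip_force: 0.0
```

View pics/w4b.png

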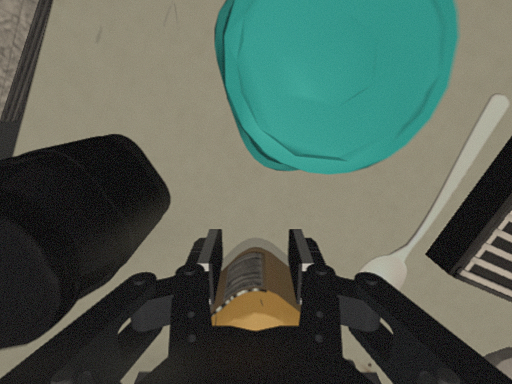

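The wrist view shows the fingertips straddling the jar's corner, centred at (256,270). The black jar (left) and the turquoise jar (top) are clear. I push gently.

```bash
python3 -m crank '[{"tx":-0.2,"ty":0,"tz":0.06,"roll":0,"jaw":0.45},{"tx":-0.15,"ty":0,"tz":0,"roll":0,"jaw":0.45},{"tx":-0.12,"ty":0,"tz":0,"roll":0,"jaw":0.45},{"tx":-0.12,"ty":0,"tz":0,"roll":0,"jaw":0.45},{"tx":-0.12,"ty":0,"tz":0,"roll":0,"jaw":0.45}]'
python3 -m crank '[{"tx":-0.15,"ty":0.02,"tz":0,"roll":0,"jaw":0.45},{"tx":-0.15,"ty":0.02,"tz":0,"roll":0,"jaw":0.45},{"tx":-0.15,"ty":0.02,"tz":0,"roll":0,"jaw":0.45},{"tx":-0.15,"ty":0.02,"tz":0,"roll":0,"jaw":0.45},{"tx":-0.15,"ty":0.02,"tz":0,"roll":0,"jaw":0.45}]'
python3 - <<'E'
from h import *
snap("top","t3");f,c=load("t3"); g,c2=load("scene0"); snap("scene","s3"); g,c2=load("s3")
cv2.imwrite("pics/t3b.png",np.hstack([cv2.resize(f[120:260,160:310,::-1],None,fx=2.6,fy=2.6,interpolation=2),cv2.resize(g[120:260,180:330,::-1],None,fx=2.6,fy=2.6,interpolation=2)]))
E
```

```text
t: 9.78
tcp_pos: [460.1, 349.0, 48.7]
ee_rot: [-0.0, 0.514, 0.858, 0.002]
wrist_force: [-3.1, 4.5, 4.4]
opening: 0.446
grip_force: 1.1
t: 10.4
tcp_pos: [482.3, 318.4, 48.7]
ee_rot: [0.0, 0.514, 0.858, 0.002]
wrist_force: [-3.6, 4.0, 4.7]
opening: 0.452
grip_force: 1.2
```

View pics/t3b.png

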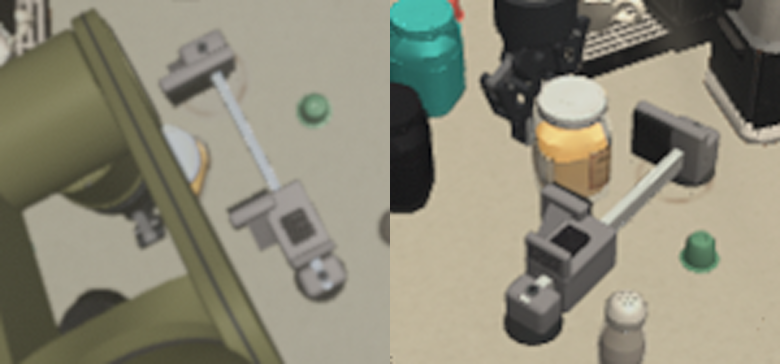

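The jar is upright and moving in: the lid is at right-half (572,95), between the jaws' mouths. The steady 4.5 N upward force suggests the gripper is brushing the jar, so I raise it 8 mm and go on.

```bash
python3 -m crank '[{"tx":0.04,"ty":0,"tz":-0.16,"roll":0,"jaw":0.45},{"tx":0,"ty":0,"tz":0,"roll":0,"jaw":0.45},{"tx":-0.1,"ty":0.02,"tz":0,"roll":0,"jaw":0.45},{"tx":-0.12,"ty":0.02,"tz":0,"roll":0,"jaw":0.45},{"tx":-0.12,"ty":0.02,"tz":0,"roll":0,"jaw":0.45}]'
```

```text
t: 11.12
tcp_pos: [491.3, 305.5, 55.4]
ee_rot: [-0.0, 0.514, 0.858, 0.0]
wrist_force: [-1.7, 3.2, 3.6]
opening: 0.447
grip_force: 2.7
```

```bash
python3 -m crank '[{"tx":0.08,"ty":0,"tz":0,"roll":0,"jaw":0.45},{"tx":0.08,"ty":0,"tz":0,"roll":0,"jaw":0.45},{"tx":0.04,"ty":0,"tz":0,"roll":0,"jaw":0.45},{"tx":0,"ty":0,"tz":0,"roll":0,"jaw":0.45},{"tx":0,"ty":0,"tz":0,"roll":0,"jaw":0.45}]'
python3 - <<'E'
from h import *
for n in("scene0","s3","s4"):
    if n=="s4": snap("scene","s4")
    f,c=load(n); h=cv2.cvtColor(f,cv2.COLOR_RGB2HSV)
    m=((h[...,0]>8)&(h[...,0]<24)&(h[...,1]>120)&(h[...,2]>120)).astype(np.uint8)
    # honey amber blob near
    k,l,s,ce=cv2.connectedComponentsWithStats(m); 
    for i in range(1,k):
        if s[i,4]>150: print(n,s[i],ce[i].round(1))
print(manip.get_state()["wrist_force"])
E
```

```text
t: 11.75
tcp_pos: [486.7, 314.3, 55.3]
ee_rot: [0.0, 0.514, 0.858, -0.0]
wrist_force: [-0.1, -0.2, -0.2]
opening: 0.452
grip_force: 0.0
scene0 [184  23  38  41 969] [202.6  43.4]
scene0 [116  37  22  20 356] [126.5  46.5]
scene0 [  70   61  115   38 2932] [127.4  79.2]
scene0 [196  70  31  20 231] [208.3  82. ]
scene0 [220 161  26  15 168] [231.  170.1]
scene0 [ 266  272   42   44 1369] [287.2 293.1]
s3 [184  35  23  29 450] [195.   49.5]
s3 [116  37  22  21 364] [126.4  46.7]
s3 [  70   61  115   38 2945] [127.6  79.2]
s3 [ 56  65  20  20 164] [65.5 72.9]
s3 [196  70  23  20 184] [205.6  81.3]
s3 [236 167  28  16 164] [248.1 176.7]
s3 [ 266  272   42   44 1388] [287.  293.3]
s4 [184  32  24  32 525] [195.3  47.8]
s4 [116  37  22  21 363] [126.4  46.7]
s4 [  70   60  115   39 2943] [127.5  79.2]
s4 [ 56  65  20  20 161] [65.5 72.9]
s4 [196  70  25  20 194] [206.3  81.5]
s4 [242 169  27  16 168] [253.4 178.8]
s4 [ 266  272   42   44 1386] [287.  293.2]
[-0.05907223 -0.35844703  0.1306147 ]
```

```bash
python3 -m crank '[{"tx":-0.1,"ty":0,"tz":0.06,"roll":0,"jaw":0.45},{"tx":-0.1,"ty":0,"tz":0,"roll":0,"jaw":0.45},{"tx":-0.08,"ty":0,"tz":0,"roll":0,"jaw":0.45},{"tx":-0.08,"ty":0.02,"tz":0,"roll":0,"jaw":0.45},{"tx":-0.08,"ty":0.02,"tz":0,"roll":0,"jaw":0.45}]'
python3 -m crank '[{"tx":-0.06,"ty":0,"tz":0,"roll":0,"jaw":0.45},{"tx":-0.06,"ty":0,"tz":0,"roll":0,"jaw":0.45},{"tx":-0.06,"ty":0,"tz":0,"roll":0,"jaw":0.45},{"tx":0,"ty":0,"tz":0,"roll":0,"jaw":0.45},{"tx":0,"ty":0,"tz":0,"roll":0,"jaw":0.45}]'
```

```text
t: 12.42
tcp_pos: [498.6, 295.7, 52.3]
ee_rot: [-0.0, 0.514, 0.858, -0.0]
wrist_force: [-1.9, 2.1, 0.3]
opening: 0.45
grip_force: 1.4
t: 13.05
tcp_pos: [503.1, 288.1, 52.4]
ee_rot: [-0.0, 0.514, 0.858, 0.0]
wrist_force: [-2.2, 4.4, -0.4]
opening: 0.45
grip_force: 2.4
```

```bash
python3 -m crank '[{"tx":-0.05,"ty":0,"tz":0,"roll":0,"jaw":0.45},{"tx":-0.05,"ty":0,"tz":0,"roll":0,"jaw":0.45},{"tx":-0.05,"ty":0,"tz":0,"roll":0,"jaw":0.45},{"tx":0,"ty":0,"tz":0,"roll":0,"jaw":0.45},{"tx":0,"ty":0,"tz":0,"roll":0,"jaw":0.45}]'
```

```text
t: 13.68
tcp_pos: [504.3, 287.1, 53.5]
ee_rot: [-0.004, 0.515, 0.857, 0.003]
wrist_force: [-10.9, 19.7, 7.6]
opening: 0.448
grip_force: 11.3
```

The jar has met the bar (force jumped to 22 N). I back off, lift, and go behind the push plate.

```bash
python3 -m crank '[{"tx":0.3,"ty":0,"tz":0,"roll":0,"jaw":0.45},{"tx":0.4,"ty":0,"tz":0,"roll":0,"jaw":0.45},{"tx":0,"ty":0,"tz":-0.7,"roll":0,"jaw":0.45},{"tx":0,"ty":0,"tz":-0.8,"roll":0,"jaw":0.45},{"tx":0,"ty":0,"tz":-0.7,"roll":0,"jaw":0}]'
python3 -m crank '[{"tx":-0.46,"ty":-0.66,"tz":0,"roll":0,"jaw":0},{"tx":-0.46,"ty":-0.66,"tz":0,"roll":0,"jaw":0},{"tx":-0.46,"ty":-0.66,"tz":0,"roll":0,"jaw":0},{"tx":-0.46,"ty":-0.66,"tz":0,"roll":0,"jaw":0},{"tx":-0.46,"ty":-0.66,"tz":0,"roll":0,"jaw":0}]'
python3 - <<'E'
from h import *
s=manip.get_state(); d=np.array(s["tcp_pos"])[:2]-[530.2,206]
print(s["tcp_pos"], "tx",d@[-.467,.884],"ty",d@[.884,.467])
snap("wrist","w5");f,c=load("w5"); g,_=load("t2"); snap("top","t5"); g,_=load("t5")
cv2.imwrite("pics/w5b.png",np.hstack([f[:,:,::-1][:300],cv2.resize(g[120:260,180:300,::-1],(257,300))]))
E
```

```text
t: 14.3
tcp_pos: [490.1, 312.1, 163.3]
ee_rot: [0.001, 0.514, 0.858, -0.0]
wrist_force: [0.7, -0.0, -0.4]
opening: 0.25
grip_force: 0.0
t: 14.92
tcp_pos: [398.2, 131.6, 162.2]
ee_rot: [0.0, 0.513, 0.858, -0.001]
wrist_force: [0.6, 0.0, 0.0]
opening: 0.001
grip_force: 0.0
[398.23461339 131.55332634 162.19405729] tx -4.183023970901733 ty -151.42399836761388
```

View pics/w5b.png

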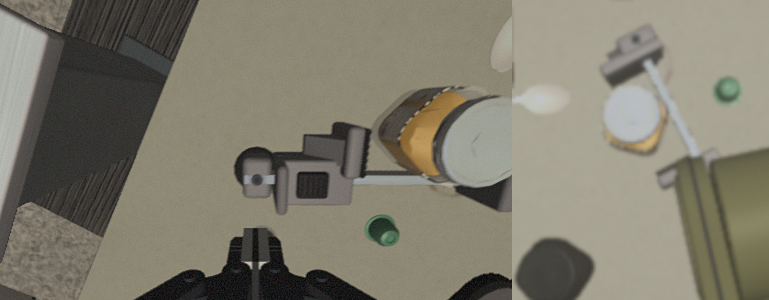

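The jar stands upright against the bar at (430,140) in the wrist view. The tool is above the end block at (257,180), with the plate at (282,190) ahead of it. I descend and push forward.

```bash
python3 -m crank '[{"tx":0.08,"ty":0,"tz":0.4,"roll":0,"jaw":0},{"tx":0,"ty":0,"tz":0.5,"roll":0,"jaw":0},{"tx":0,"ty":0,"tz":0.5,"roll":0,"jaw":0},{"tx":0,"ty":0,"tz":0.4,"roll":0,"jaw":0},{"tx":0,"ty":0,"tz":0.24,"roll":0,"jaw":0}]'
python3 -m crank '[{"tx":0,"ty":0.14,"tz":0,"roll":0,"jaw":0},{"tx":0,"ty":0.14,"tz":0,"roll":0,"jaw":0},{"tx":0,"ty":0.14,"tz":0,"roll":0,"jaw":0},{"tx":0,"ty":0.14,"tz":0,"roll":0,"jaw":0},{"tx":0,"ty":0.1,"tz":0,"roll":0,"jaw":0}]'
```

```text
t: 15.65
tcp_pos: [397.2, 136.7, 59.3]
ee_rot: [-0.0, 0.514, 0.858, -0.0]
wrist_force: [0.1, 0.3, -0.1]
opening: -0.003
grip_force: 0.0
t: 16.27
tcp_pos: [422.7, 150.9, 59.7]
ee_rot: [-0.002, 0.514, 0.858, -0.003]
wrist_force: [-7.3, -5.3, -3.6]
opening: 0.001
grip_force: 4.8
```

```bash
python3 -m crank '[{"tx":0,"ty":0.08,"tz":0,"roll":0,"jaw":0},{"tx":0,"ty":0.08,"tz":0,"roll":0,"jaw":0},{"tx":0,"ty":0.08,"tz":0,"roll":0,"jaw":0},{"tx":0,"ty":0.08,"tz":0,"roll":0,"jaw":0},{"tx":0,"ty":0.04,"tz":0,"roll":0,"jaw":0}]'
python3 -m crank '[{"tx":0,"ty":0.06,"tz":0,"roll":0,"jaw":0},{"tx":0,"ty":0.06,"tz":0,"roll":0,"jaw":0},{"tx":0,"ty":0.06,"tz":0,"roll":0,"jaw":0},{"tx":0,"ty":0.06,"tz":0,"roll":0,"jaw":0},{"tx":0,"ty":0,"tz":0,"roll":0,"jaw":0}]'
```

```text
t: 16.9
tcp_pos: [434.6, 157.2, 59.6]
ee_rot: [-0.004, 0.513, 0.858, -0.007]
wrist_force: [-13.6, -12.1, 8.6]
opening: -0.002
grip_force: 8.8
t: 17.52
tcp_pos: [434.7, 157.5, 59.4]
ee_rot: [-0.01, 0.512, 0.859, -0.015]
wrist_force: [-28.4, -24.3, 29.7]
opening: -0.001
grip_force: 19.1
```

The force rose to 37 N without movement, and the estimated gap of about 81 mm fits corner-to-corner clamping. I back off, then measure the jaw, the jar and any fallback numerically.

```bash
python3 -m crank '[{"tx":0,"ty":-0.2,"tz":0,"roll":0,"jaw":0},{"tx":0,"ty":-0.3,"tz":0,"roll":0,"jaw":0},{"tx":0,"ty":-0.1,"tz":-0.4,"roll":0,"jaw":0},{"tx":0,"ty":0,"tz":-0.8,"roll":0,"jaw":0},{"tx":0,"ty":0,"tz":-0.8,"roll":0,"jaw":0}]'
python3 - <<'E'
from h import *
st0=np.array([530.2,206]); Rt=np.array([[-.467,.884],[.884,.467]])
tl=lambda P:(Rt@(P[0][:2]-st0)).round(1)
snap("wrist","w6"); snap("scene","s6")
for n in("w1","w5","w6","scene0","s6"):
    f,c=load(n); h=cv2.cvtColor(f,cv2.COLOR_RGB2HSV); 
    # button: darkest blob near the projected button for jaw candidates
    pale=((h[...,1]<40)&(h[...,2]>140)).astype(np.uint8)
    k,l,s,ce=cv2.connectedComponentsWithStats(cv2.morphologyEx(pale,2,np.ones((5,5))))
    for i in range(1,k):
        if s[i,4]>300:
            t=tl(onz(c,[ce[i]],110))
            if -20<t[0]<160 and -60<t[1]<120: print(n,"lid?",s[i],t)
    dk=(h[...,2]<50).astype(np.uint8); k,l,s,ce=cv2.connectedComponentsWithStats(dk)
    for i in range(1,k):
        if 60<s[i,4]<1500:
            t=tl(onz(c,[ce[i]],65))
            if abs(t[0])<14 and -130<t[1]<110: print(n,"dark",s[i],t)
E
```

```text
t: 18.15
tcp_pos: [427.7, 152.6, 162.4]
ee_rot: [0.001, 0.514, 0.858, 0.001]
wrist_force: [0.4, -0.5, -0.0]
opening: -0.001
grip_force: 0.0
w1 lid? [ 225    0   73   78 4630] [129.9   2.8]
w1 lid? [ 322   19   37   60 1304] [120.2  72.5]
w1 dark [242 160  24  21 365] [ 0.7 -3.7]
w5 lid? [491  18  21  50 706] [107.7   4.9]
w5 lid? [ 443   97   69   90 4978] [44.9  7.9]
w5 lid? [355 176  71   9 570] [ 17.4 -51.4]
w5 dark [297 172  31  26 699] [  -0.3 -100. ]
w5 dark [456 180  50  29 644] [-8.  60.4]
w6 lid? [ 453    0   59   76 2137] [116.4  26.6]
w6 lid? [ 412  104   91   88 6023] [46.9 28.4]
w6 lid? [359 180  43   9 331] [ 18.7 -22.5]
w6 dark [299 176  32  26 745] [  0.5 -61.4]
w6 dark [424 191  39  23 472] [-9.2 63.6]
scene0 lid? [219 143  26  18 385] [129.4   1.7]
scene0 dark [268 184  12  10  63] [-1.  -2.5]
s6 lid? [256 151  23  19 343] [41.9 26.9]
s6 dark [280 165   8  18  97] [10.7 54.2]
s6 dark [254 198  12  10  69] [ -2. -61.]
```

The button moved 38.6 mm from the stop, so the gap is about 81.4 mm against the jar's 82 mm across the corners. The jar sits centred between the pads. I recheck for fallback with a second light push.

```bash
python3 -m crank '[{"tx":0,"ty":-0.06,"tz":0.4,"roll":0,"jaw":0},{"tx":0,"ty":0,"tz":0.5,"roll":0,"jaw":0},{"tx":0,"ty":0,"tz":0.5,"roll":0,"jaw":0},{"tx":0,"ty":0,"tz":0.4,"roll":0,"jaw":0},{"tx":0,"ty":0,"tz":0.24,"roll":0,"jaw":0}]'
python3 -m crank '[{"tx":0,"ty":0.05,"tz":0,"roll":0,"jaw":0},{"tx":0,"ty":0.05,"tz":0,"roll":0,"jaw":0},{"tx":0,"ty":0.05,"tz":0,"roll":0,"jaw":0},{"tx":0,"ty":0.05,"tz":0,"roll":0,"jaw":0},{"tx":0,"ty":0,"tz":0,"roll":0,"jaw":0}]'
python3 -m crank '[{"tx":0,"ty":0.06,"tz":0,"roll":0,"jaw":0},{"tx":0,"ty":0.06,"tz":0,"roll":0,"jaw":0},{"tx":0,"ty":0.04,"tz":0,"roll":0,"jaw":0},{"tx":0,"ty":0,"tz":0,"roll":0,"jaw":0},{"tx":0,"ty":0,"tz":0,"roll":0,"jaw":0}]'
```

```text
t: 18.88
tcp_pos: [424.0, 150.8, 57.5]
ee_rot: [0.0, 0.514, 0.858, 0.0]
wrist_force: [-0.0, -0.0, 0.6]
opening: -0.0
grip_force: 0.0
t: 19.5
tcp_pos: [432.9, 155.4, 58.7]
ee_rot: [0.0, 0.514, 0.858, 0.0]
wrist_force: [0.3, -0.1, 0.2]
opening: -0.0
grip_force: 0.0
t: 20.12
tcp_pos: [434.5, 157.0, 57.7]
ee_rot: [-0.003, 0.513, 0.858, -0.004]
wrist_force: [-7.6, -5.9, 6.2]
opening: -0.003
grip_force: 4.8
```

The contact is in the same place, so there was no fallback and the jar is snug. I retreat and hand in.

```bash
python3 -m crank '[{"tx":0,"ty":-0.2,"tz":0,"roll":0,"jaw":0},{"tx":0,"ty":-0.2,"tz":0,"roll":0,"jaw":0},{"tx":0,"ty":0,"tz":-0.7,"roll":0,"jaw":0},{"tx":0,"ty":0,"tz":-0.8,"roll":0,"jaw":0},{"tx":0,"ty":0,"tz":-0.8,"roll":0,"jaw":0}]'
python3 -m crank '[{"tx":0,"ty":0,"tz":0,"roll":0,"jaw":0},{"tx":0,"ty":0,"tz":0,"roll":0,"jaw":0},{"tx":0,"ty":0,"tz":0,"roll":0,"jaw":0},{"tx":0,"ty":0,"tz":0,"roll":0,"jaw":0},{"tx":0,"ty":0,"tz":0,"roll":0,"jaw":0}]'
python3 - <<'E'
from h import *
snap("wrist","w7"); f,c=load("w7"); h=cv2.cvtColor(f,cv2.COLOR_RGB2HSV)
Rt=np.array([[-.467,.884],[.884,.467]])
k,l,s,ce=cv2.connectedComponentsWithStats((h[...,2]<50).astype(np.uint8))
for i in range(1,k):
    if 60<s[i,4]<1500:
        t=Rt@(onz(c,[ce[i]],65)[0][:2]-[530.2,206])
        if abs(t[0])<14 and -130<t[1]<110: print(s[i],t.round(1))
print(manip.job_done())
E
```

```text
t: 20.75
tcp_pos: [421.5, 149.5, 174.4]
ee_rot: [0.0, 0.514, 0.858, 0.0]
wrist_force: [1.2, 0.3, -0.4]
opening: 0.003
grip_force: 0.0
t: 21.38
tcp_pos: [421.4, 149.5, 172.6]
ee_rot: [-0.001, 0.514, 0.858, -0.001]
wrist_force: [0.5, -0.2, 0.3]
opening: -0.002
grip_force: 0.0
[305 173  31  26 651] [  0.8 -61.6]
[425 186  39  24 481] [-8.3 62.5]
the job is handed in; nothing more can be done
None
```

The honey jar stands against the bar, held corner-to-corner between both jaws at a gap of about 81 mm. The sliding jaw did not fall back on a second push, and I handed the job in at 21 s with the arm clear.

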